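# Close a sign driver housing and start its self-tapping wing screw

### The job

Close the grey driver housing with the loose aluminium cover: tilt the cover so that its narrow tongue goes under the housing's lip, then level it down into the opening. Then push firmly down on the cover's wing screw while turning it clockwise (less than half a turn) until its thread bites and draws the head fully down, and let go. Leave the rivet tin and the light module where they are.

Things in the scene. Friction and masses are not known exactly. Their poses are not given: they have to be found in the camera images.
- housing: Grey open-topped driver housing fixed to the table, 140 x 93 mm, low ears outside. Origin on the table, mid-opening; x points to the lip at one end. Opening: near wall's inner face x = -57.5, far wall's x = 73, side walls' y = +-42.5; near and side rims 28 mm high. The floor under the cover's flanges is at z = 11. The seated cover is level, its x along this x, 2.5 mm play all round
- lip_edge (a point): Middle of the lip's lower edge: 59 mm along x and 35 mm above the housing's origin; axes as the housing's. The lip is 4 mm thick, 93 mm wide, and covers x = 59 to 77 of the housing's frame; below it, from x = 62.5 to 73, is a shelf with its top at z = 24 that leaves the tongue 1 mm when seated
- well (a point): Point on the housing's floor (x = -15, y = 0, z = 11 of its frame) under which the screw's thread is cut: the seated cover's screw axis stands over it. Round it is an open square well 48 mm wide, its rim 18 mm above the table
- cover_centre (a point): Centre of the 3 mm top plate of the loose aluminium cover (0.2 to 0.35 kg); x points to the tongue, z up. Plate 110 x 80 mm; the tongue, 50 mm wide, carries on from the +x edge to x = 69. Side flanges (x = -55 to 30, y = +-37 to 40) reach 15.5 mm below this point. Seated, it is 26.5 mm above the table. The wing screw stands at x = -15, y = 0, its foot above the flanges' lower edge
- tongue_tip (a point): Middle of the end of the cover's tongue, half-way through its 3 mm thickness: 69 mm along x from cover_centre; axes as cover_centre
- wing (a point): Centre of the captive screw's wing: a black upright bar 14 (x, grip it so) x 40 (y) x 30 (z) mm over a steel washer 32 mm wide, whose top is 15 mm below this point (keep fingertips above it; it sinks with the screw but does not turn). When proud, 33.5 mm above cover_centre. Axes turn with the screw. The cover can be lifted and tilted by the wing
- screw_depth (a joint): How far the screw is pressed down into the cover, m: 0 proud, about 0.010 drawn home, at most 0.0115. A spring lifts it with 5 N when proud, growing to 9 N when home; unless the thread has bitten it comes back up when let go. A push of 10 to 20 N is enough
- screw_turn (a joint): Turn of the screw in the cover, rad, clockwise from above; at 0 its axes lie along the cover's; start within 0.15. Drag 0.04 N m. In the seated cover, pressed: it hardly sinks at first, drops 8 mm or more at a turn of 0.3 to 0.6, is caught from about 0.9, drawn home by 1.45, stopped at about 1.75. Without a push it rides over the thread's mouth, which comes again half a turn on
- rivet_tin: Round tin, 70 mm across, 44 mm high, a bystander; origin under its centre
- led_module: Small white light module on a short lead, 19 x 93 x 13 mm, a bystander; origin under its centre
Not all that is in view belongs to the job. What is shaped like the part that bears cover_centre but blue is not meant.

How it is judged:
By the outcome, as a careful person would: the job done as asked, in the order asked, and still so for the second after the job is handed in, with the robot touching nothing.
It also fails if it takes over 48 s, if anything falls off the work surface, if the arm or the gripper's body presses on something with over 40 N, if the wrist force passes 120 N, or if a joint passes its speed limit or range.

### The arm

A 7-joint arm with a two-finger parallel gripper is mounted at the origin on a cart in front of the work surface, level with it; the furniture and walls round the work are solid. World frame = base frame: x ahead of the robot, y to its left, z up, the work surface at z = 0. Lengths are in mm, angles in rad, forces in N, time in s.
With the tool pointing down it reaches from about 400 to 875 mm from the base axis. Payload 19.3 kg.
Tool frame: the origin (TCP) lies midway between the tips of the shut fingers; the grasp point (between the pads) lies robot.grip_point_offset behind it (robot.grip_point_offset is the distance from the TCP to the grasp point, in mm); x points along the fingers, y is the direction in which the jaws open and shut, and the axes are right-handed (so a half turn about x gives the same grasp; the last joint's range is limited). The gripper opens to 85 mm and grips with 20 to 120 N. Pads are 22 mm wide; open, the fingers measure 114 mm over their backs; the gripper's body (76 mm by 85 mm) begins 54 mm behind the grasp point. The pads swing forward as they close: fully open they stand 13 mm farther back than shut.
Start: joints at [-1.201, 0.521, -0.036, 1.599, 0.021, 1.021, -0.113], TCP at [266.116, 565.506, 231.291] pointing down, gripper open.
Joint ranges: [-2.91, 2.91], [-0.3, 2.13], [-1.5, 1.42], [0.17, 2.43], [-1.26, 4.41], [0.16, 1.93], [-2.52, 2.52]. Speed limits (rad/s): [1.89, 1.89, 2.39, 2.39, 3.01, 3.01, 3.01].

### API

Orientations are given as a rotation vector (axis times angle).
In Python, from rig import robot gives the robot as it stands. The module is installed in compiled form; this text tells all that it offers.
- The arm moves only by the tool apply_moves, never from a script. Its arguments are lists of equal length, an entry for each row: "travel": the shift along the tool's x, y, z in m, a list of three; "delta_rot": the turn, a rotation vector about the tool's x, y, z in degrees, a list of three. A call has 1 to 8 rows; each row is the pose to reach, as a shift and turn from the pose commanded when the call began, along the tool's axes at that moment; what a row does not reach only later rows make up. A row lasts 1/12 s, in which the tool goes at most 41.7 mm and 7.16 degrees, less where a joint would pass 70% of its speed; a pose out of reach is approached as far as the arm can. A call with a gripper value outside its range is refused whole. "fingers" is the opening, from 0 (shut) to 1 (fully open), set as the call begins (left out, the last holds). The fingers move at their own pace and stop on an object; "force" is the grip in N (left out, the last holds). Time passes only in rows, so rows that repeat a pose let the fingers close. It gives the time, the measured TCP pose, the force and the opening at its end, in the units of the state.
- robot.get_obs(): the state, without advancing time (a new reading comes with each control period).
- robot.camera(name): name is "scene" or "side" or "wrist"; returns the picture (384x512x3 uint8, blue, green, red); there is no depth.
- robot.camera_params(name): a dict with "fx", "fy", "cx", "cy" (pixels), "R" (3x3) and "t" (3): a world point X has camera coordinates R X + t. Camera axes: x right, y down, z forward; pixel columns grow to the right and rows downward; lengths in mm; the calibration is good to about 2 mm. A picture is of the moment at which its call begins: read the wrist's pose just before it. camera_params takes no time and is no camera call; for the wrist camera it gives the pose at the moment of the call.
- robot.job_done(): hands the job in, once; it reports no verdict.
The state is a dict: "time_s": time; "joint_pos": joint angles; "joint_velocities": joint speeds; "tau": joint torques, N m; "tool_pos": TCP position; "orientation": TCP orientation; "force": force on the tool from outside, world axes, zero at the start; "torque": the same for the moment, N m; "finger_gap": opening from 0.0 (shut) to 1.0 (fully open).
Only numpy, scipy, OpenCV 4.12 (cv2) and the standard library are available. Lean on these libraries where they do the work, as an engineer would, in place of code of your own. Each camera call takes 0.05 s, during which the arm holds its last target.

## Working session

There is one attempt and no reset: what is moved stays moved. The work goes in short steps, Python scripts to look and compute and a tool call to move; the robot and the scene stay as the last step left them, time stands still between calls to the robot, and variables do not carry over. Pictures are saved under pics/ and viewed, and the job is handed in when it is done.

Besides the shell and the picture viewer there is one more tool, called after "Request:" by a JSON object that holds its "api" and its "payload". apply_moves: Moves the arm, as the interface text tells. Its arguments: {"type":"object","properties":{"travel":{"type":"array"},"delta_rot":{"type":"array"},"fingers":{"type":"number"},"force":{"type":"number"}},"required":["travel","delta_rot"]}

```bash
mkdir -p pics; ls; python3 - <<'E'
from rig import robot
import cv2,numpy as np
np.set_printoptions(suppress=True,precision=4)
print(robot.get_obs()); print(robot.grip_point_offset)
for n in ["scene","side","wrist"]:
    p=robot.camera_params(n);print(n,p)
    cv2.imwrite(f"pics/{n}0.png",robot.camera(n))
E
```

```text
pics
{'time_s': 0.0, 'joint_pos': array([-1.2012,  0.522 , -0.0363,  1.6   ,  0.0212,  1.0211, -0.1128]), 'joint_velocities': array([ 0.0004, -0.0001, -0.002 ,  0.0007,  0.0001, -0.0013, -0.0003]), 'tau': array([ -0.0013, -92.71  ,   1.9795, -36.9933,   0.0178,   0.0081,
        -0.0001]), 'tool_pos': array([265.9946, 565.2058, 230.7279]), 'orientation': array([ 0.3441,  1.5433, -0.3458]), 'force': array([ 0.212 , -0.0386,  0.3747]), 'torque': array([0.0089, 0.0577, 0.0106]), 'finger_gap': 1.0008178853634213}
18.700000000000003
scene {'fx': 377.1587758587117, 'fy': 377.1587758587117, 'cx': 256.8374873965614, 'cy': 189.27884066126836, 'R': array([[ 0.7186, -0.6954,  0.0078],
       [-0.3662, -0.388 , -0.8458],
       [ 0.5912,  0.6049, -0.5334]]), 't': array([-377.561 ,  264.9047,  531.7171])}
side {'fx': 478.5516882492471, 'fy': 478.5516882492471, 'cx': 263.46928362481464, 'cy': 189.7531922742783, 'R': array([[ 0.7419,  0.6703, -0.0162],
       [ 0.5091, -0.5789, -0.637 ],
       [-0.4363,  0.4644, -0.7707]]), 't': array([-433.4024, -204.7785, 1479.4546])}
wrist {'fx': 272.20025159739123, 'fy': 272.20025159739123, 'cx': 256.76310279928873, 'cy': 188.2917537890713, 'R': array([[ 0.4268,  0.9044, -0.0004],
       [ 0.8682, -0.4096,  0.2801],
       [ 0.2532, -0.1198, -0.96  ]]), 't': array([-624.4646,  -35.9985,  379.7048])}
```

View pics/scene0.png

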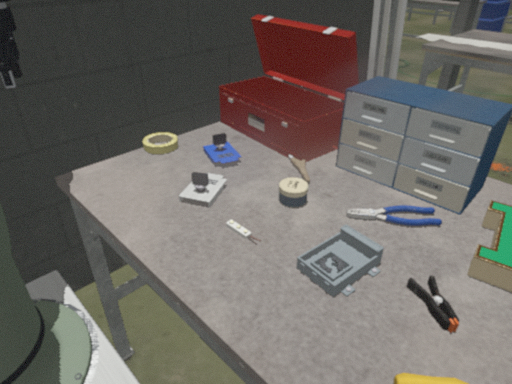

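View pics/side0.png

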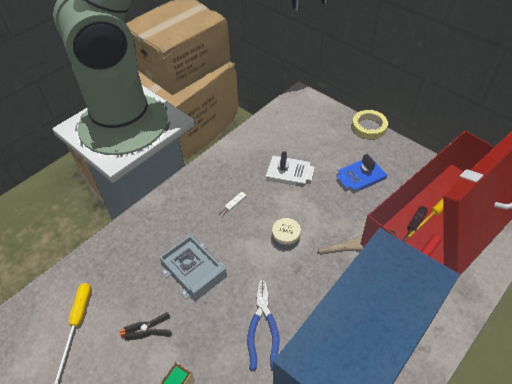

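View pics/wrist0.png

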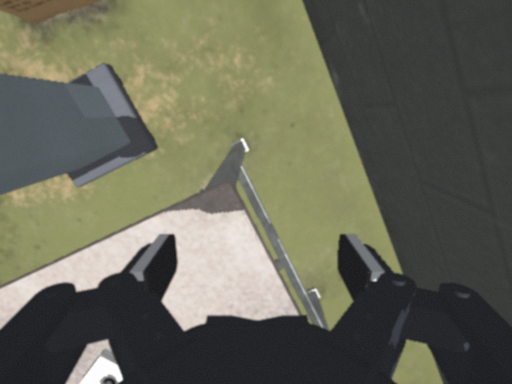

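Two parts could be the cover: the aluminium one at scene (203,188) / side (290,170), and a blue look-alike at scene (221,152) / side (361,173). The description calls for the aluminium one. The housing is at scene (340,262) / side (193,266). I'll check both in close crops.

```bash
python3 - <<'E'
import cv2,numpy as np
s=cv2.imread("pics/scene0.png");d=cv2.imread("pics/side0.png")
def crop(im,x0,y0,w,h,f): 
    c=cv2.resize(im[y0:y0+h,x0:x0+w],None,fx=f,fy=f,interpolation=cv2.INTER_CUBIC)
    for k in range(0,w,10):
        cv2.putText(c,str(x0+k),(k*f,8),0,.3,(0,0,255),1);cv2.line(c,(k*f,10),(k*f,14),(0,0,255),1)
    for k in range(0,h,10):
        cv2.putText(c,str(y0+k),(0,k*f+4),0,.3,(0,0,255),1)
    return c
cv2.imwrite("pics/c_s.png",crop(s,170,160,64,50,12))
cv2.imwrite("pics/c_d.png",crop(d,258,145,64,50,12))
cv2.imwrite("pics/h_s.png",crop(s,290,222,100,75,8))
cv2.imwrite("pics/h_d.png",crop(d,150,228,90,74,8))
E
```

```text
(no output)
```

View pics/c_s.png

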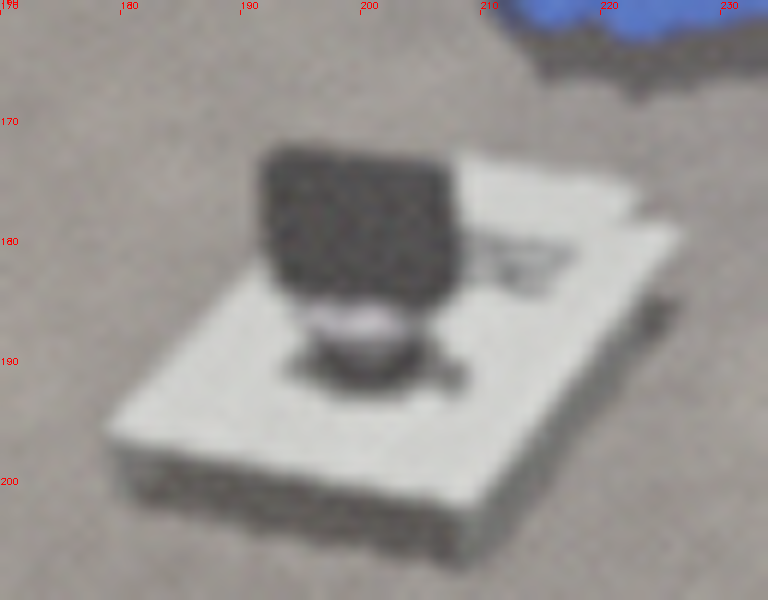

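View pics/c_d.png

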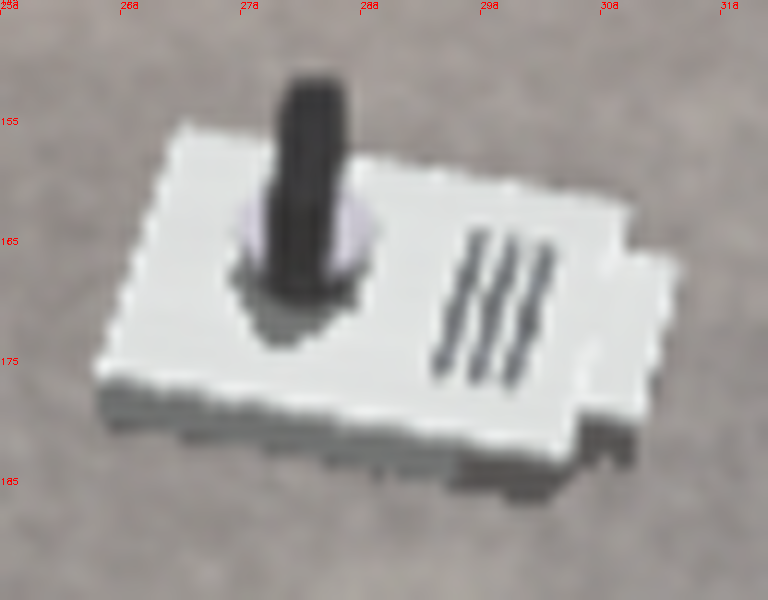

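View pics/h_s.png

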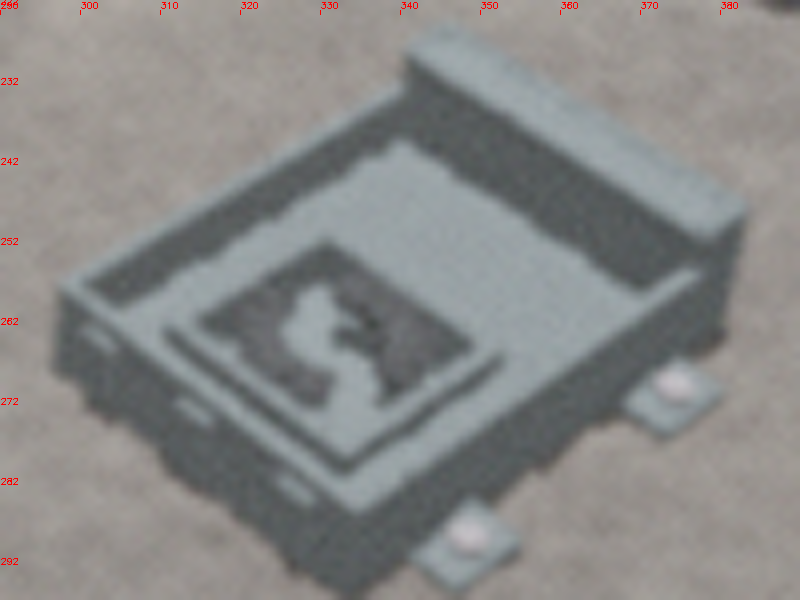

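View pics/h_d.png

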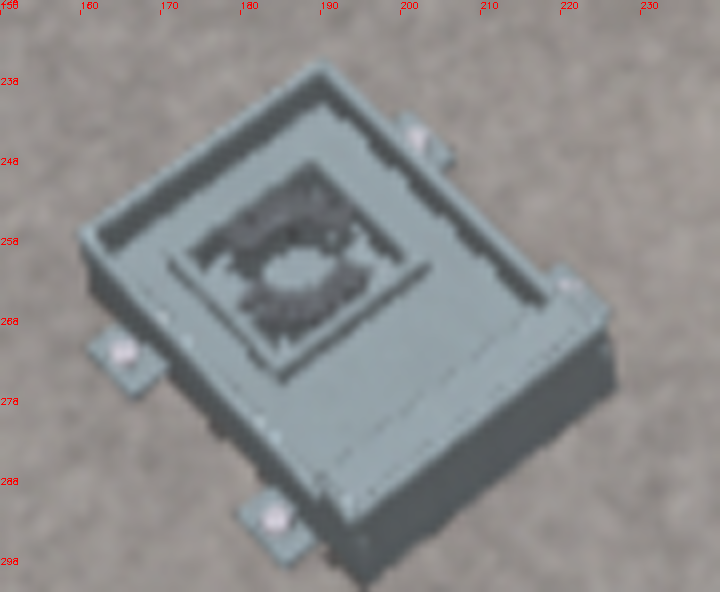

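```bash
cat > fit.py <<'E'
import numpy as np
from scipy.optimize import least_squares
from scipy.spatial.transform import Rotation as Ro
def proj(p,X):
    c=np.asarray(X,float)@p['R'].T+p['t']
    return np.c_[p['fx']*c[:,0]/c[:,2]+p['cx'],p['fy']*c[:,1]/c[:,2]+p['cy']]
def planar(obs,guess):
    # obs list of (params, pts3 local with z world, px)
    def world(q,P):
        P=np.asarray(P,float);c,s=np.cos(q[2]),np.sin(q[2])
        return np.c_[q[0]+c*P[:,0]-s*P[:,1],q[1]+s*P[:,0]+c*P[:,1],P[:,2]]
    f=lambda q:np.concatenate([(proj(p,world(q,P))-np.asarray(x)).ravel() for p,P,x in obs])
    r=least_squares(f,guess,x_scale=[100,100,1]);return r.x,r.fun.reshape(-1,2)
E
python3 - <<'E'
from rig import robot
import numpy as np
from fit import *
np.set_printoptions(suppress=True,precision=2)
S=robot.camera_params("scene");D=robot.camera_params("side")
h=.5
def px(l,x0,y0,f): return np.array(l)/f-h+[x0,y0]
cs=(S,[(-55,40,17),(-55,-40,17),(55,-40,17),(69,-25,17)],px([(105,430),(475,508),(683,235),(640,185)],170,160,12))
cd=(D,[(-55,40,17),(-55,-40,17),(55,-40,17),(55,40,17),(69,25,17),(69,-25,17)],px([(182,125),(97,374),(572,460),(630,200),(680,260),(640,415)],258,145,12))
for o in ([cs],[cd],[cs,cd]):
    q,r=planar(o,[500,200,.7]);print('cover',q[:2],np.degrees(q[2]),abs(r).max())
hs=(S,[(77,46.5,39),(77,-46.5,39),(59,-46.5,39),(59,46.5,39),(-63,46.5,28),(-63,-46.5,28)],px([(440,25),(745,206),(703,240),(408,50),(60,288),(355,512)],290,222,8))
hd=(D,[(77,46.5,39),(77,-46.5,39),(-63,46.5,28),(-63,-46.5,28)],px([(607,316),(350,522),(322,60),(83,235)],150,228,8))
for o in ([hs],[hd],[hs,hd]):
    q,r=planar(o,[600,-100,-.7]);print('hous',q[:2],np.degrees(q[2]));print(r.round(1).tolist())
E
```

```text
cover [512.25 177.54] 28.315434992504187 0.36194992069485465
cover [513.14 181.14] 28.12191635511988 0.49162182151496836
cover [513.42 179.98] 28.29530161907335 0.8782307446510345
hous [ 535.27 -206.57] -4.722291042229851
[[0.6, -0.7], [1.1, 0.0], [0.6, -0.2], [-1.2, -0.5], [-1.2, -0.3], [0.1, 0.8]]
hous [ 536.66 -204.51] -5.02540147166471
[[0.6, 0.9], [0.7, 0.3], [-0.0, -0.9], [-1.3, -0.5]]
hous [ 536.11 -205.72] -4.8782174486495995
[[0.6, -1.1], [1.0, -0.3], [0.5, -0.5], [-1.2, -0.8], [-1.3, -0.8], [-0.1, 0.3], [0.1, 1.0], [0.2, 0.5], [-0.6, -0.8], [-1.9, -0.2]]
```

```bash
python3 - <<'E'
from rig import robot
import numpy as np
from fit import *
np.set_printoptions(suppress=True,precision=3)
o=robot.get_obs()
print(Ro.from_rotvec(o['orientation']).as_matrix())
p=robot.camera_params('wrist'); R=Ro.from_rotvec(o['orientation']).as_matrix()
print('cam in tool', R.T@(-p['R'].T@p['t']-o['tool_pos']), p['R']@R)
E
```

```text
[[-0.     0.426  0.905]
 [-0.001  0.905 -0.426]
 [-1.    -0.001  0.   ]]
cam in tool [-143.574   -0.186  -71.118] [[-0.001  1.     0.001]
 [-0.28  -0.001  0.96 ]
 [ 0.96   0.     0.28 ]]
```

Request:
{"api": "apply_moves", "payload": {"travel": [[0.08,-0.255,0.379],[0.08,-0.255,0.379],[0.08,-0.255,0.379],[0.08,-0.255,0.379],[0.08,-0.255,0.379],[0.08,-0.255,0.379],[0.08,-0.255,0.379],[0.08,-0.255,0.379]], "delta_rot": [[36.5,0,0],[36.5,0,0],[36.5,0,0],[36.5,0,0],[36.5,0,0],[36.5,0,0],[36.5,0,0],[36.5,0,0]]}}

```text
time_s: 0.82
tool_pos: [435.0, 282.0, 173.5]
orientation: [0.838, 1.403, -0.838]
force: [0.9, 0.8, 0.3]
finger_gap: 1.0
```

```bash
cat >> fit.py <<'E'
def rel(o,target,heading=None,tilt=0.):
    """travel (m) & delta_rot (deg) from current measured pose to target TCP pos, tool y heading deg, tilt deg (y-axis tip down)"""
    R=Ro.from_rotvec(o['orientation'])
    T=R.inv().apply(np.asarray(target)-o['tool_pos'])/1000
    h=np.radians(heading);y=np.array([np.cos(h),np.sin(h),0]);x=np.array([0,0,-1.]);z=np.cross(x,y)
    M=Ro.from_matrix(np.c_[x,y,z])
    # tilt: y axis goes down -> rotate about horizontal axis (left of y)=up x y = -z
    M=Ro.from_rotvec(np.radians(tilt)*(-z))*M
    return T.round(4),np.degrees((R.inv()*M).as_rotvec()).round(2)
E
python3 - <<'E'
from rig import robot
from fit import *
o=robot.get_obs();print(o['time_s'],o['tool_pos'],o['joint_pos']);print(rel(o,[500.2,172.9,150],28.3))
E
```

```text
0.8167 [435.01209523 281.97042075 173.49869539] [-0.80579562  0.43457113  0.15325019  1.94295767 -0.09235668  0.77069374
 -0.10605204]
(array([0.0235, 0.0057, 0.1269]), array([0.02, 0.  , 0.  ]))
```

Request:
{"api": "apply_moves", "payload": {"travel": [[0.0235,0.0057,0.1269],[0.0235,0.0057,0.1269],[0.0235,0.0057,0.1269],[0.0235,0.0057,0.1269],[0.0235,0.0057,0.1269]], "delta_rot": [[0,0,0],[0,0,0],[0,0,0],[0,0,0],[0,0,0]]}}

```text
time_s: 1.23
tool_pos: [500.7, 171.5, 149.7]
orientation: [0.841, 1.402, -0.843]
force: [-0.5, 0.2, -0.5]
finger_gap: 0.999
```

```bash
cat > shot.py <<'E'
import sys,cv2,numpy as np,pickle
from rig import robot
from fit import *
def shot(cam,name):
    p=robot.camera_params(cam); o=robot.get_obs(); im=robot.camera(cam)
    cv2.imwrite(f"pics/{name}.png",im); pickle.dump((p,o,im),open(f"pics/{name}.pkl","wb")); return p,o,im
def crop(im,x0,y0,w,h,f,name):
    c=cv2.resize(im[y0:y0+h,x0:x0+w],None,fx=f,fy=f,interpolation=cv2.INTER_CUBIC)
    for k in range(0,w,20):
        cv2.putText(c,str(x0+k),(k*f,8),0,.3,(0,0,255),1);cv2.line(c,(k*f,10),(k*f,14),(0,0,255),1)
    for k in range(0,h,20): cv2.putText(c,str(y0+k),(0,k*f+4),0,.3,(0,0,255),1)
    cv2.imwrite(f"pics/{name}.png",c)
E
python3 - <<'E'
from shot import *
p,o,im=shot("wrist","w1"); print(o['tool_pos'],o['orientation'],o['time_s'])
crop(im,80,60,390,290,2,"w1c")
E
```

```text
[500.6846242  171.5154146  149.70786097] [ 0.84075824  1.40153988 -0.8430647 ] 1.2333
```

View pics/w1c.png

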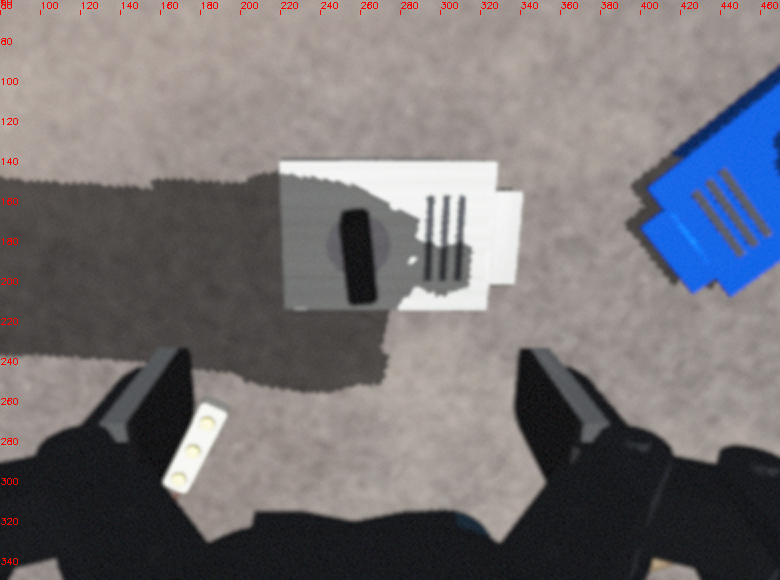

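```bash
python3 - <<'E'
import pickle
from fit import *
p,o,im=pickle.load(open("pics/w1.pkl","rb"))
px=lambda l:np.array(l)/2-.5+[80,60]
c=(p,[(-55,40,17),(55,40,17),(-55,-40,17),(55,-40,17),(69,25,17),(69,-25,17)],px([(279,161),(497,161),(284,309),(487,310),(522,192),(516,283)]))
q,r=planar([c],[513,180,.5]);print(q[:2],np.degrees(q[2]),r.round(1).tolist())
w=(p,[(-7,20,34),(7,20,34),(-7,-20,64),(7,-20,64)],px([(340,212),(368,209),(349,304),(377,301)]))
q2,r=planar([w],[500,173,.5]);print(q2[:2],np.degrees(q2[2]),r.round(1).tolist())
h=q[2];print(q[:2]+np.array([np.cos(h),np.sin(h)])*-15)
E
```

```text
[514.97274025 180.15036163] 27.91978514482283 [[-0.1, 0.0], [0.3, 0.1], [0.2, 0.3], [-0.2, -0.1], [0.4, -0.5], [-0.6, 0.3]]
[501.55028389 173.27817998] 34.398673992882614 [[-0.4, -1.9], [-0.0, -2.0], [-0.5, 2.0], [0.9, 1.9]]
[501.71868035 173.12683716]
```

```bash
python3 - <<'E'
from rig import robot
from fit import *
o=robot.get_obs();print(rel(o,[501.6,173.2,38],34.4))
E
```

```text
(array([0.1119, 0.0014, 0.0011]), array([-6.23, -0.  ,  0.04]))
```

Request:
{"api": "apply_moves", "payload": {"travel": [[0.03,0.0014,0.0005],[0.06,0.0014,0.0005],[0.085,0.0014,0.0005],[0.085,0.0014,0.0005],[0.085,0.0014,0.0005]], "delta_rot": [[-3,0,0],[-6.2,0,0],[-6.2,0,0],[-6.2,0,0],[-6.2,0,0]]}}

```text
time_s: 1.7
tool_pos: [500.3, 175.6, 65.1]
orientation: [0.754, 1.437, -0.756]
force: [0.6, 0.2, 0.6]
finger_gap: 0.996
```

```bash
python3 - <<'E'
from rig import robot
from fit import *
o=robot.get_obs();print(o['tool_pos'],o['force'],rel(o,[501.6,173.2,38],34.4))
E
```

```text
[500.33891874 175.64454241  65.09327044] [0.55605501 0.20592945 0.61704994] (array([ 0.0271, -0.0003,  0.0027]), array([ 0.15, -0.03,  0.11]))
```

Request:
{"api": "apply_moves", "payload": {"travel": [[0.027,0,0.001],[0.027,0,0.001],[0.027,0,0.001],[0.027,0,0.001]], "delta_rot": [[0,0,0],[0,0,0],[0,0,0],[0,0,0]]}}

```text
time_s: 2.03
tool_pos: [502.3, 174.6, 40.0]
orientation: [0.756, 1.435, -0.754]
force: [0.4, -0.1, 0.2]
finger_gap: 0.996
```

```bash
python3 - <<'E'
from shot import *
p,o,im=shot("wrist","w2");print(o['time_s'],o['tool_pos'],o['force'],rel(o,[501.6,173.2,38],34.4))
crop(im,80,60,390,290,2,"w2c")
E
```

```text
2.0333 [502.31585769 174.57485379  40.00145949] [ 0.35036175 -0.09814183  0.22203451] (array([ 0.002 , -0.0014,  0.0007]), array([ 0.1 ,  0.01, -0.08]))
```

View pics/w2c.png

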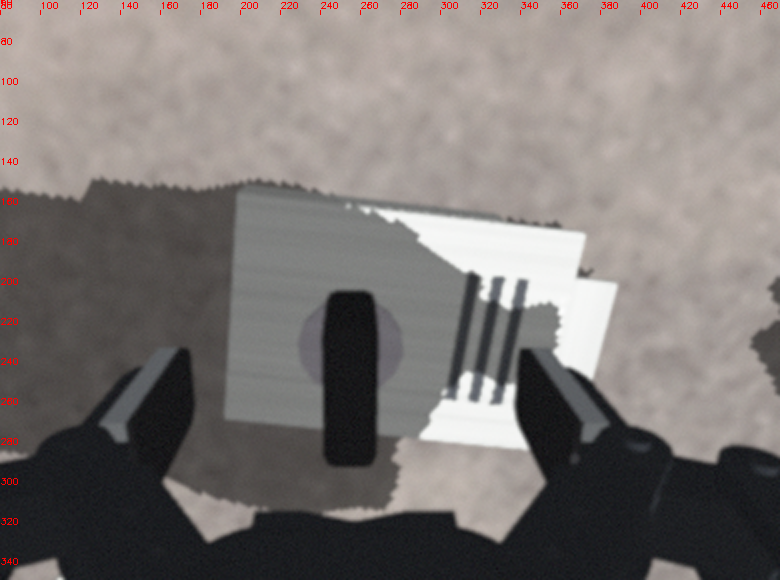

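Request:
{"api": "apply_moves", "payload": {"travel": [[0.0015,-0.0013,0.0007],[0.0015,-0.0013,0.0007],[0.0015,-0.0013,0.0007],[0.0015,-0.0013,0.0007],[0.0015,-0.0013,0.0007],[0.0015,-0.0013,0.0007],[0.0015,-0.0013,0.0007],[0.0015,-0.0013,0.0007]], "delta_rot": [[0,0,0],[0,0,0],[0,0,0],[0,0,0],[0,0,0],[0,0,0],[0,0,0],[0,0,0]], "fingers": 0, "force": 90}}

```text
time_s: 2.75
tool_pos: [501.1, 172.8, 36.9]
orientation: [0.755, 1.436, -0.755]
force: [-0.7, 0.2, 4.5]
finger_gap: 0.144
```

```bash
python3 - <<'E'
from shot import *
p,o,im=shot("wrist","w3");print(o['time_s'],o['tool_pos'],o['force'],o['finger_gap'],rel(o,[501.6,173.2,38],34.4))
crop(im,80,60,390,290,2,"w3c")
E
```

```text
2.75 [501.11829103 172.76067667  36.90667869] [-0.71727618  0.22212936  4.51044437] 0.1441158132598304 (array([-0.0011,  0.0006, -0.0001]), array([ 0.1, -0. , -0. ]))
```

View pics/w3c.png

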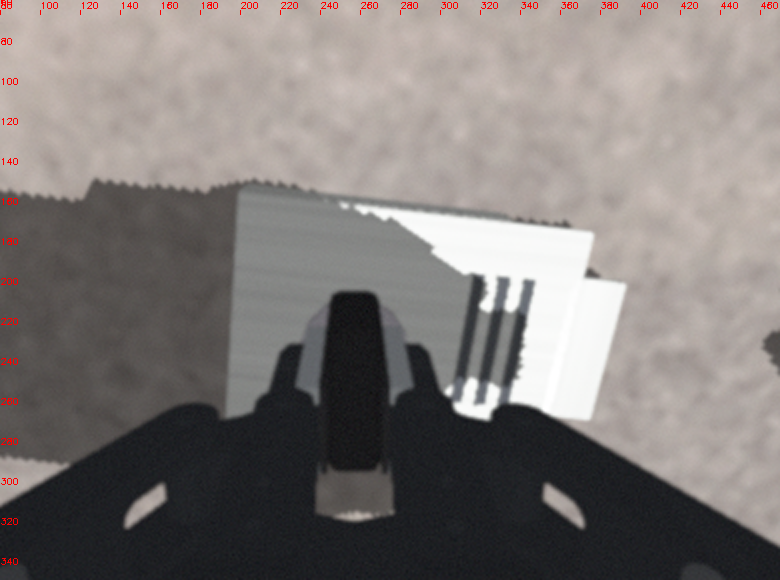

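Request:
{"api": "apply_moves", "payload": {"travel": [[-0.015,0,0],[-0.045,0,0],[-0.08,0,0],[-0.11,0,0],[-0.11,0,0],[-0.11,0,0]], "delta_rot": [[0,0,0],[0,0,0],[0,0,0],[0,0,0],[0,0,0],[0,0,0]]}}

```text
time_s: 3.3
tool_pos: [501.6, 173.0, 147.9]
orientation: [0.757, 1.434, -0.753]
force: [-0.7, 0.2, -3.0]
finger_gap: 0.146
```

```bash
python3 - <<'E'
from shot import *
p,o,im=shot("wrist","w4");print(o['time_s'],o['tool_pos'],o['force'],o['torque'],o['finger_gap'])
crop(im,80,60,390,290,2,"w4c")
h=np.radians(-4.9);t=np.array([536,-206])+np.array([np.cos(h),np.sin(h)])*-30
print(rel(o,[t[0],t[1],147],1.6))
E
```

```text
3.3 [501.59424765 173.04233225 147.8641229 ] [-0.69412417  0.20285955 -3.03052138] [-0.06900859  0.05906215 -0.0167995 ] 0.1462200800018142
(array([ 0.0004, -0.2095,  0.3128]), array([ 3.29e+01, -3.00e-02, -1.40e-01]))
```

View pics/w4c.png

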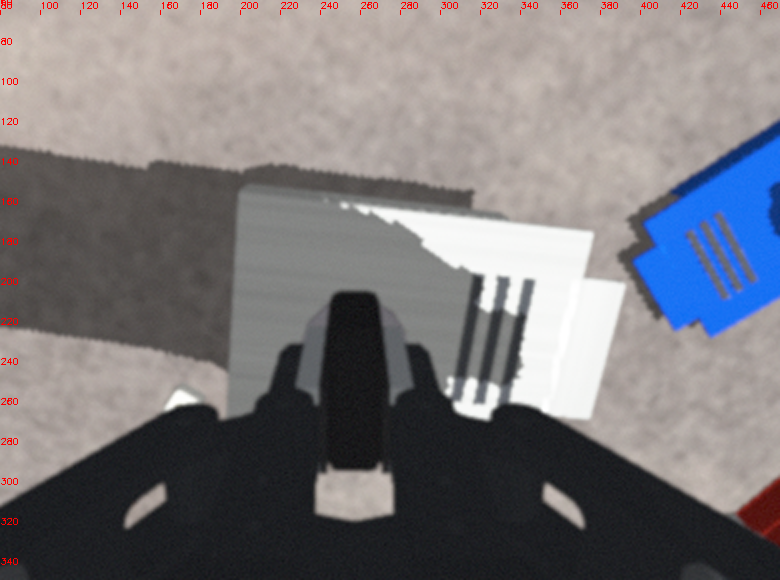

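Request:
{"api": "apply_moves", "payload": {"travel": [[0,-0.021,0.031],[0,-0.063,0.094],[0,-0.105,0.156],[0,-0.147,0.219],[0,-0.189,0.281],[0,-0.2095,0.3128],[0,-0.2095,0.3128],[0,-0.2095,0.3128]], "delta_rot": [[4,0,0],[10,0,0],[16.5,0,0],[23,0,0],[29,0,0],[32.9,0,0],[32.9,0,0],[32.9,0,0]]}}

```text
time_s: 4.02
tool_pos: [503.8, -158.1, 145.2]
orientation: [1.187, 1.224, -1.191]
force: [1.7, -0.5, -2.5]
finger_gap: 0.143
```

```bash
python3 - <<'E'
from shot import *
px=lambda l:np.array(l)/2-.5+[80,60]
for n,z,l in (("w3",17,[(238,192),(593,232),(626,284),(590,419)]),("w4",128,[(238,190),(594,232),(626,284),(590,419)])):
    p,o,im=pickle.load(open(f"pics/{n}.pkl","rb"))
    c=(p,[(-55,40,z),(55,40,z),(69,25,z),(69,-25,z)],px(l))
    q,r=planar([c],[513,180,.5]);print(q[:2],np.degrees(q[2]),r.round(1).tolist())
    R=Ro.from_rotvec(o['orientation']).as_matrix();print(o['tool_pos'],np.degrees(np.arctan2(R[1,1],R[0,1])))
    h=q[2];print(q[:2]+np.array([np.cos(h),np.sin(h)])*-15)
E
```

```text
[514.35239166 179.40197044] 27.947973794638543 [[-0.3, 0.1], [0.5, 0.1], [0.1, -0.6], [-0.3, 0.5]]
[501.11829103 172.76067667  36.90667869] 34.50031698122749
[501.10178882 172.37192602]
[514.71284245 180.01851276] 27.680551159831904 [[0.1, 0.2], [0.3, 0.0], [0.1, -0.6], [-0.5, 0.4]]
[501.59424765 173.04233225 147.8641229 ] 34.50464140022561
[501.429572   173.05039063]
```

```bash
python3 - <<'E'
from shot import *
o=robot.get_obs();print(rel(o,[506.1,-203.4,190],1.6))
E
```

```text
(array([-0.0448,  0.001 ,  0.0454]), array([-0.01, -0.01,  0.15]))
```

Request:
{"api": "apply_moves", "payload": {"travel": [[0,0,0.04],[0,0,0.08],[0,0,0.12],[0,0,0.14],[0,0,0.14],[0,0,0.14],[0,0,0.14]], "delta_rot": [[0,0,0],[0,0,0],[0,0,0],[0,0,0],[0,0,0],[0,0,0],[0,0,0]]}}

```text
time_s: 4.6
tool_pos: [508.3, -295.3, 145.3]
orientation: [1.188, 1.225, -1.189]
force: [0.1, 0.9, -1.9]
finger_gap: 0.146
```

```bash
python3 - <<'E'
from shot import *
p,o,im=shot("wrist","w5");print(o['time_s'],o['tool_pos'],o['force'],o['joint_velocities'].round(3))
crop(im,100,0,390,290,2,"w5c")
E
```

```text
4.6 [ 508.31938517 -295.3322607   145.34012689] [ 0.10063911  0.88660642 -1.93534243] [-0.02  -0.015 -0.004  0.     0.001  0.004 -0.001]
```

View pics/w5c.png

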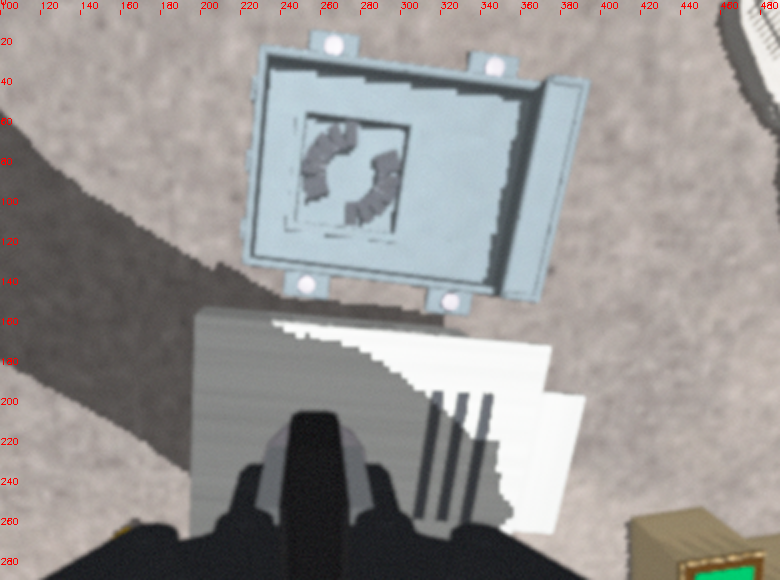

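```bash
python3 - <<'E'
from shot import *
p,o,im=pickle.load(open("pics/w5.pkl","rb"))
crop(im,215,10,190,145,4,"w5h")
E
```

```text
(no output)
```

View pics/w5h.png

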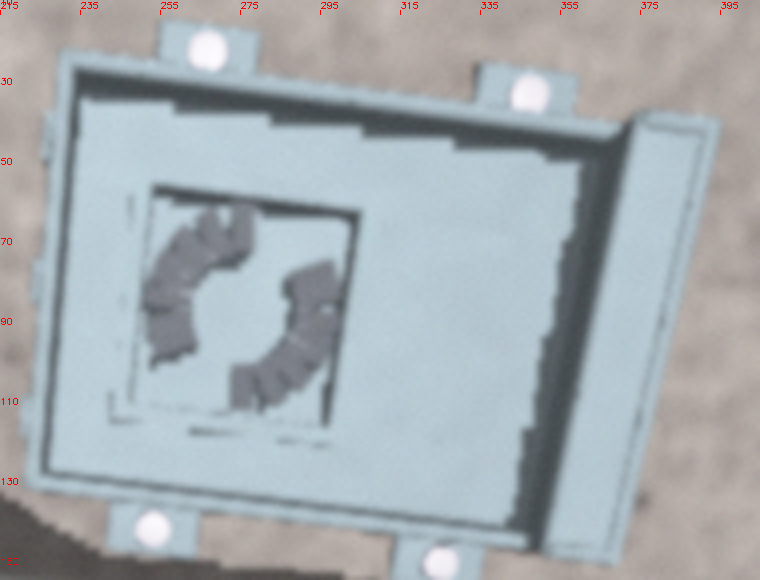

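```bash
python3 - <<'E'
from shot import *
p,o,im=pickle.load(open("pics/w5.pkl","rb"))
px=lambda l:np.array(l)/4-.5+[215,10]
P=[(-63,46.5,28),(-63,-46.5,28),(-57.5,42.5,28),(-57.5,-42.5,28),(59,46.5,39),(77,46.5,39),(77,-46.5,39),(59,-46.5,39),(-39,24,18),(9,24,18),(9,-24,18)]
l=[(63,52),(27,487),(78,70),(44,472),(640,110),(718,118),(617,562),(540,552),(153,187),(360,212),(325,425)]
q,r=planar([(p,P,px(l))],[536,-206,-.08]);print(q[:2],np.degrees(q[2]));print(r.round(1).tolist())
ii=[2,3,4,5,6,7]
q,r=planar([(p,[P[i] for i in ii],px(l)[ii])],[536,-206,-.08]);print(q[:2],np.degrees(q[2]))
# held cover in same image
c=lambda l:np.array(l)/2-.5+[100,0]
z=o['tool_pos'][2]-21.4+1.5
k,r2=planar([(p,[(-55,40,z),(55,40,z),(69,25,z),(69,-25,z)],c([(196,310),(551,346),(585,397),(552,534)]))],[520,-295,-.08]);print(k[:2],np.degrees(k[2]),r2.round(1).tolist(),o['tool_pos'])
R=Ro.from_rotvec(o['orientation']).as_matrix();print(np.degrees(np.arctan2(R[1,1],R[0,1])),R)
E
```

```text
[ 538.09805355 -205.17461291] -5.145184107161898
[[-2.5, -1.6], [-2.1, 0.6], [-0.2, 0.1], [-0.2, 0.8], [-0.3, -0.8], [1.6, 0.1], [0.7, 1.0], [0.7, 1.2], [0.3, -0.6], [0.8, -0.1], [1.2, 0.6]]
[ 537.73263652 -204.90190542] -5.245741941900608
[ 522.72133318 -295.61825316] -4.135527692553378 [[-0.8, 0.2], [0.8, -0.1], [0.4, -0.3], [-0.5, 0.5]] [ 508.31938517 -295.3322607   145.34012689]
1.6218712970290332 [[-0.00218015  0.99959709  0.02830039]
 [ 0.00124432  0.02830315 -0.99959861]
 [-0.99999685 -0.00214406 -0.00130552]]
```

```bash
cat > cov.py <<'E'
from shot import *
H0=np.array([537.9,-205.0,0]);HY=-5.2;OFF=6.5;GZ=21.4
def toolpose(tip,th,dy=0,dyaw=0,H0=H0,HY=HY,off=OFF,gz=GZ):
    Rh=Ro.from_euler('z',HY,degrees=True)
    Rc=Rh*Ro.from_euler('z',dyaw,degrees=True)*Ro.from_euler('y',th,degrees=True)
    tipw=H0+Rh.apply([tip[0],dy,tip[1]])
    tcp=tipw+Rc.apply([-15-69,0,gz])
    G=Ro.from_euler('z',off,degrees=True)*Ro.from_matrix(np.array([[0,1,0],[0,0,-1],[-1,0,0.]]))
    return tcp,Rc*G
def relc(o,*a,base=None,**k):
    tcp,M=toolpose(*a,**k)
    if base is None: R=Ro.from_rotvec(o['orientation']);p=o['tool_pos']
    else: p,R=base
    return (R.inv().apply(tcp-p)/1000).round(4).tolist(),np.degrees((R.inv()*M).as_rotvec()).round(2).tolist()
def tipnow(o):
    R=Ro.from_rotvec(o['orientation']);G=Ro.from_euler('z',OFF,degrees=True)*Ro.from_matrix(np.array([[0,1,0],[0,0,-1],[-1,0,0.]]))
    Rh=Ro.from_euler('z',HY,degrees=True)
    Rc=R*G.inv();t=o['tool_pos']+Rc.apply([84,0,-GZ])
    return Rh.inv().apply(t-H0).round(1),(Rh.inv()*Rc).as_euler('zyx',degrees=True).round(2)
E
python3 - <<'E'
from cov import *
o=robot.get_obs();print(tipnow(o),relc(o,(48,65),12)); print(toolpose((48,65),12)[0])
E
```

```text
(array([ 63. , -91.7, 124.2]), array([0.37, 0.1 , 0.06])) ([0.0424, 0.0024, -0.0926], [0.37, 1.33, -11.83])
[ 508.30720718 -202.30684488  103.39694068]
```

Request:
{"api": "apply_moves", "payload": {"travel": [[0,0,-0.03],[0.01,0.001,-0.06],[0.025,0.0024,-0.085],[0.0424,0.0024,-0.0926],[0.0424,0.0024,-0.0926],[0.0424,0.0024,-0.0926],[0.0424,0.0024,-0.0926]], "delta_rot": [[0,0.3,-3],[0,0.6,-6],[0.37,1,-9],[0.37,1.33,-11.83],[0.37,1.33,-11.83],[0.37,1.33,-11.83],[0.37,1.33,-11.83]]}}

```text
time_s: 5.23
tool_pos: [508.6, -204.0, 104.7]
orientation: [1.103, 1.384, -1.333]
force: [0.3, -0.5, -2.4]
finger_gap: 0.145
```

```bash
python3 - <<'E'
from cov import *
p,o,im=shot("side","d6");print(o['time_s'],tipnow(o),o['force'],relc(o,(54,28),12))
crop(im,120,200,130,100,6,"d6c")
p,o,im=shot("wrist","w6");crop(im,80,60,390,290,2,"w6c")
E
```

```text
5.2333 (array([48.5, -1.8, 66.5]), array([-0.06, 11.85, -0.08])) [ 0.30882665 -0.5483786  -2.35211197] ([0.0364, 0.0135, -0.0002], [-0.08, 0.09, -0.14])
```

View pics/d6c.png

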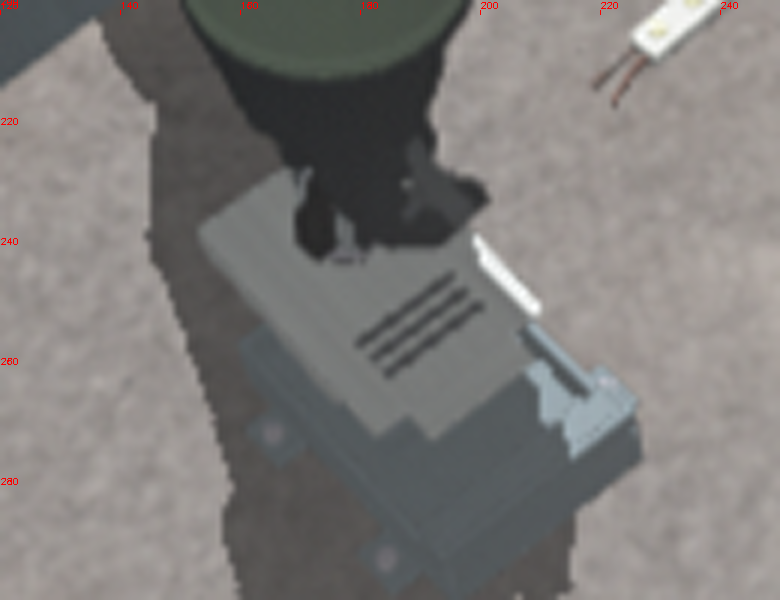

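View pics/w6c.png

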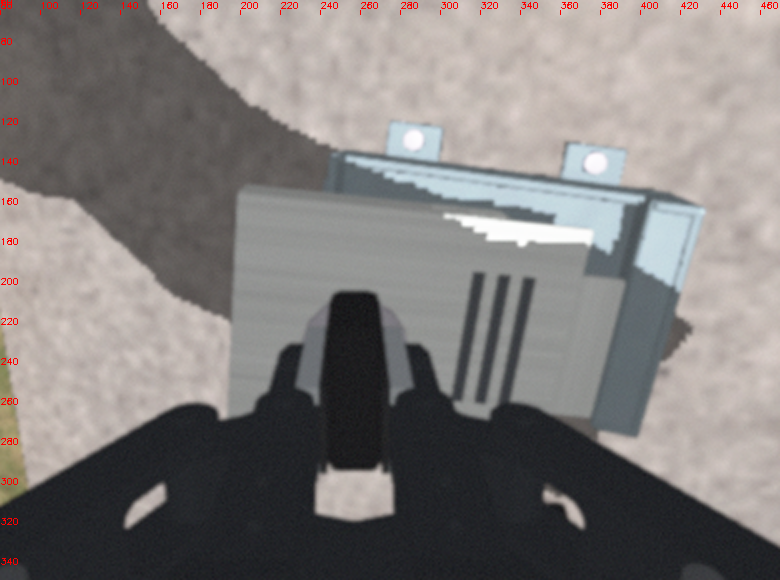

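```bash
cat >> cov.py <<'E'
HS=[[(-57.5,42.5,28),(59,42.5,28)],[(-57.5,-42.5,28),(59,-42.5,28)],[(-57.5,42.5,28),(-57.5,-42.5,28)],[(-61.5,46.5,28),(59,46.5,28)],[(59,46.5,39),(77,46.5,39),(77,-46.5,39),(59,-46.5,39),(59,46.5,39)],[(59,46.5,35),(59,-46.5,35)]]
CS=[[(-55,40,1.5),(55,40,1.5),(55,25,1.5),(69,25,1.5),(69,-25,1.5),(55,-25,1.5),(55,-40,1.5),(-55,-40,1.5),(-55,40,1.5)]]
def overlay(p,o,im,x0,y0,w,h,f,name):
    c=cv2.resize(im[y0:y0+h,x0:x0+w],None,fx=f,fy=f,interpolation=cv2.INTER_CUBIC)
    Rh=Ro.from_euler('z',HY,degrees=True)
    R=Ro.from_rotvec(o['orientation']);G=Ro.from_euler('z',OFF,degrees=True)*Ro.from_matrix(np.array([[0,1,0],[0,0,-1],[-1,0,0.]]))
    Rc=R*G.inv();c0=o['tool_pos']+Rc.apply([15,0,-GZ])
    for L,RR,t,col in [(s,Rh,H0,(0,0,255)) for s in HS]+[(s,Rc,c0,(0,200,0)) for s in CS]:
        u=(proj(p,RR.apply(np.array(L,float))+t)+.5-[x0,y0])*f
        cv2.polylines(c,[u.round().astype(int)],False,col,1)
    cv2.imwrite(f"pics/{name}.png",c)
E
python3 - <<'E'
from cov import *
p,o,im=pickle.load(open("pics/w6.pkl","rb"));overlay(p,o,im,180,110,260,190,3,"w6o")
E
```

```text
(no output)
```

View pics/w6o.png

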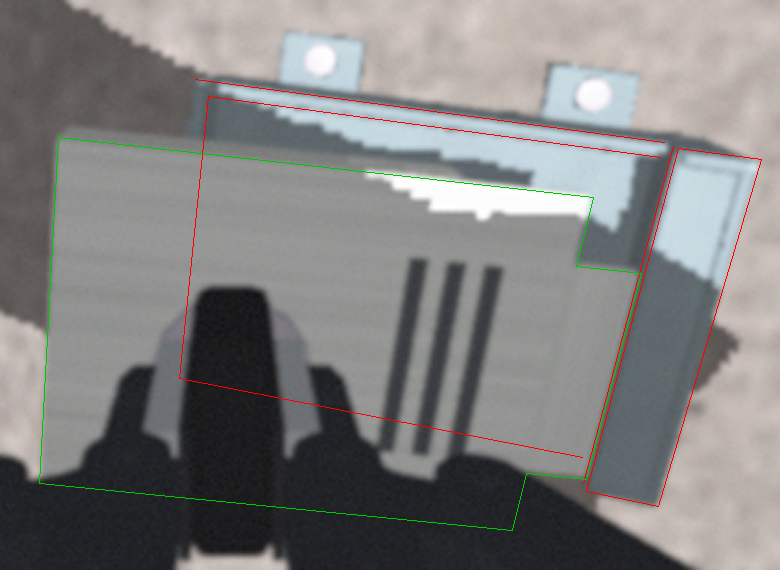

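Request:
{"api": "apply_moves", "payload": {"travel": [[0.012,0.004,0],[0.024,0.009,0],[0.0364,0.0135,0],[0.0364,0.0135,0],[0.0364,0.0135,0],[0.0364,0.0135,0]], "delta_rot": [[0,0,0],[0,0,0],[0,0,0],[0,0,0],[0,0,0],[0,0,0]]}}

```text
time_s: 5.83
tool_pos: [514.3, -202.9, 65.9]
orientation: [1.103, 1.386, -1.334]
force: [-0.1, 0.9, -2.0]
finger_gap: 0.146
```

```bash
python3 - <<'E'
from cov import *
p,o,im=shot("wrist","w7");print(o['time_s'],tipnow(o),o['force'],o['torque'])
overlay(p,o,im,180,110,260,190,3,"w7o")
p,o,im=shot("side","d7");overlay(p,o,im,130,210,130,100,6,"d7o")
E
```

```text
5.8333 (array([54. , -0.2, 27.6]), array([-0.08, 11.93, -0.05])) [-0.12503309  0.90170192 -2.03421012] [-0.03013139 -0.29448919  0.00394079]
```

View pics/w7o.png

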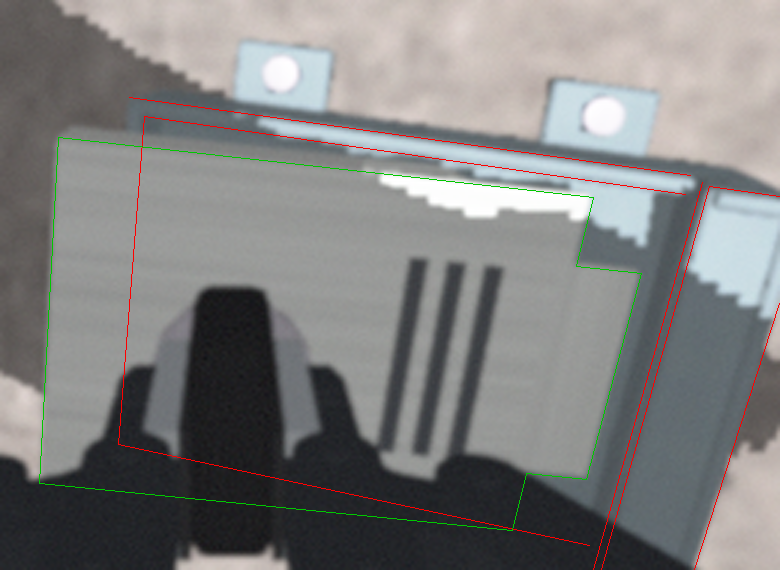

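View pics/d7o.png

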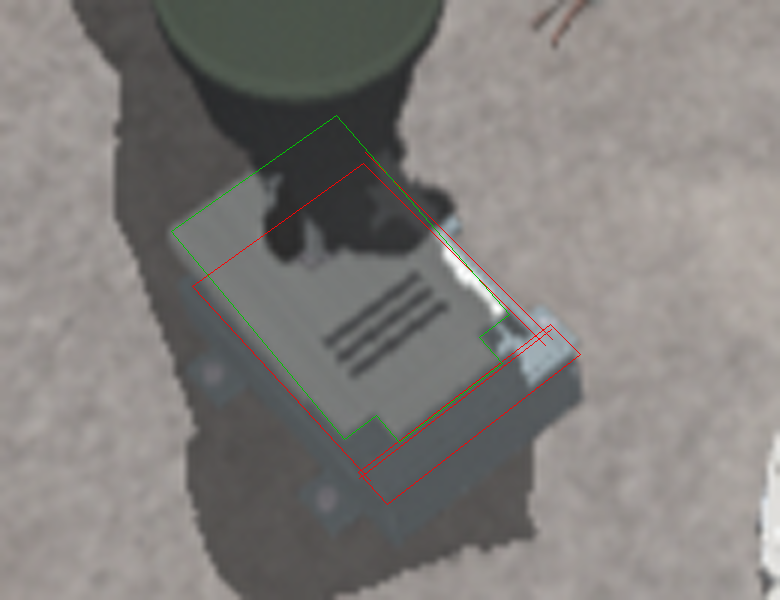

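```bash
python3 - <<'E'
from cov import *
o=robot.get_obs()
for t in [(64,28.2),(70,28.2)]: print(relc(o,t,12))
E
```

```text
([-0.0022, 0.0094, 0.001], [-0.09, 0.06, -0.12])
([-0.0035, 0.0153, 0.0017], [-0.09, 0.06, -0.12])
```

Request:
{"api": "apply_moves", "payload": {"travel": [[-0.001,0.0035,0.0004],[-0.0015,0.0065,0.0007],[-0.0022,0.0094,0.001],[-0.0028,0.012,0.0013],[-0.0035,0.0153,0.0017],[-0.0035,0.0153,0.0017],[-0.0035,0.0153,0.0017]], "delta_rot": [[0,0,0],[0,0,0],[0,0,0],[0,0,0],[0,0,0],[0,0,0],[0,0,0]]}}

```text
time_s: 6.52
tool_pos: [530.2, -204.1, 66.2]
orientation: [1.103, 1.385, -1.334]
force: [-0.6, 0.1, -2.7]
finger_gap: 0.147
```

```bash
python3 - <<'E'
from cov import *
p,o,im=shot("wrist","w8");print(o['time_s'],tipnow(o),o['force'],o['torque'])
overlay(p,o,im,180,110,260,190,3,"w8o")
for t,th in [((70.5,28),8),((70.3,27.6),4),((70,27),0),((70,26.3),0)]: print(relc(o,t,th))
E
```

```text
6.5167 (array([70. ,  0. , 27.9]), array([-0.06, 11.91, -0.05])) [-0.58289056  0.12255347 -2.66400618] [-0.04317948 -0.30589844  0.01507284]
([0.0056, -0.0008, 0.0001], [-0.07, -0.39, 3.89])
([0.012, -0.0018, -0.0001], [-0.07, -0.84, 7.86])
([0.0187, -0.0025, -0.0001], [-0.07, -1.3, 11.84])
([0.0194, -0.0023, -0.0001], [-0.07, -1.3, 11.84])
```

View pics/w8o.png

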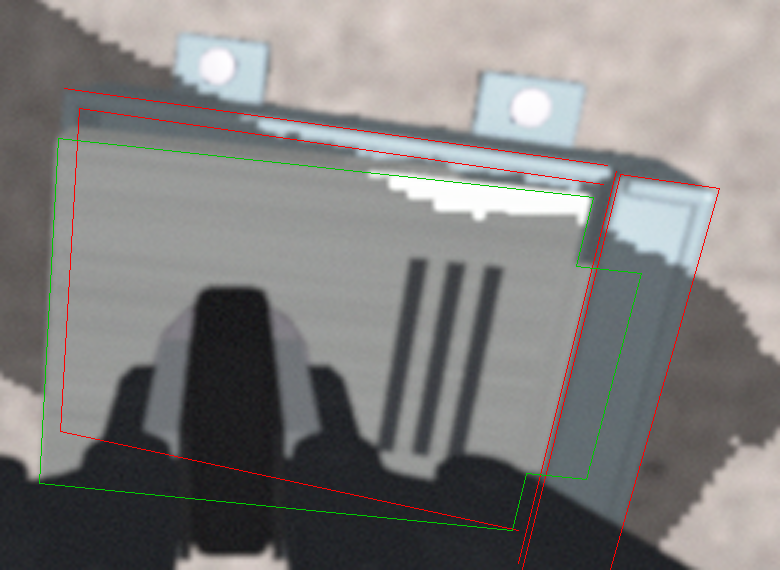

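The tongue is under the lip: at crop (580–640, 270–480) the lip hides it. Next I level the cover.

Request:
{"api": "apply_moves", "payload": {"travel": [[0.0028,-0.0004,0],[0.0056,-0.0008,0],[0.009,-0.0013,0],[0.012,-0.0018,0],[0.012,-0.0018,0],[0.012,-0.0018,0]], "delta_rot": [[0,-0.2,1.9],[0,-0.4,3.9],[0,-0.6,5.9],[0,-0.84,7.86],[0,-0.84,7.86],[0,-0.84,7.86]]}}

```text
time_s: 7.07
tool_pos: [525.6, -204.0, 55.1]
orientation: [1.165, 1.276, -1.242]
force: [0.5, 0.2, -2.1]
finger_gap: 0.143
```

```bash
python3 - <<'E'
from cov import *
o=robot.get_obs();print(o['time_s'],tipnow(o),o['force'],o['torque'])
for t,th in [((70.,27.2),0),((70,26.5),0)]: print(relc(o,t,th))
E
```

```text
7.0667 (array([69.9, -0.3, 27.9]), array([-0.1 ,  4.06,  0.02])) [ 0.54242064  0.17136198 -2.14979988] [-0.00921481 -0.15495313  0.05810403]
([0.0066, -0.0011, -0.0003], [-0.1, -0.47, 4.03])
([0.0073, -0.0011, -0.0003], [-0.1, -0.47, 4.03])
```

Request:
{"api": "apply_moves", "payload": {"travel": [[0.002,-0.0003,0],[0.004,-0.0006,0],[0.0066,-0.0011,-0.0003],[0.0073,-0.0011,-0.0003],[0.0073,-0.0011,-0.0003]], "delta_rot": [[0,-0.15,1.3],[0,-0.3,2.7],[0,-0.47,4.03],[0,-0.47,4.03],[0,-0.47,4.03]]}}

```text
time_s: 7.48
tool_pos: [524.6, -203.7, 48.0]
orientation: [1.193, 1.219, -1.193]
force: [-3.0, 1.2, 4.4]
finger_gap: 0.149
```

```bash
python3 - <<'E'
from cov import *
p,o,im=shot("wrist","w9");print(o['time_s'],tipnow(o),o['force'],o['torque'],o['tool_pos'])
overlay(p,o,im,180,110,260,190,3,"w9o")
E
```

```text
7.4833 (array([70.6,  0. , 26.6]), array([-0.07,  0.  , -0.  ])) [-3.03527035  1.2007059   4.37066187] [0.18472373 0.56749877 0.03187599] [ 524.57050815 -203.65859575   48.02536174]
```

View pics/w9o.png

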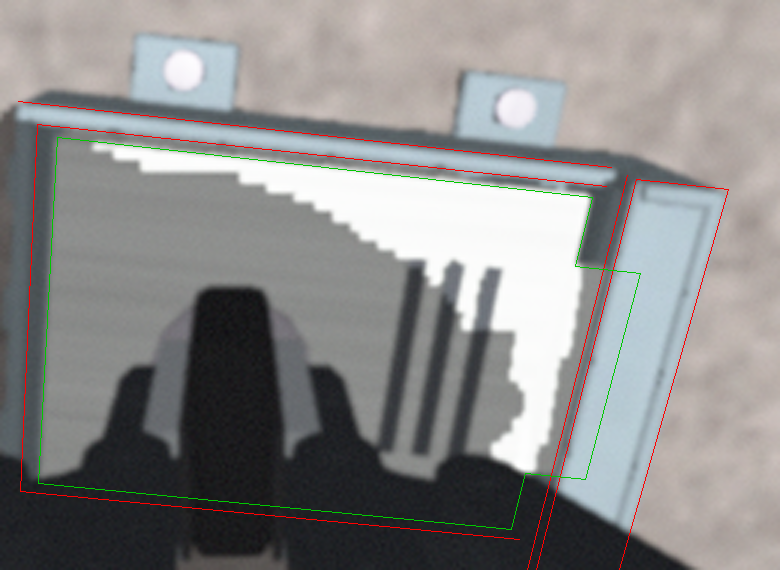

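Request:
{"api": "apply_moves", "payload": {"travel": [[0.001,0,0],[0.002,0,0],[0.002,0,0],[0.002,0,0]], "delta_rot": [[0,0,0],[0,0,0],[0,0,0],[0,0,0]]}}

```text
time_s: 7.87
tool_pos: [524.8, -203.7, 46.9]
orientation: [1.194, 1.218, -1.193]
force: [-6.5, 1.8, 28.1]
finger_gap: 0.146
```

```bash
python3 - <<'E'
from cov import *
o=robot.get_obs();print(o['time_s'],tipnow(o),o['force'],o['torque'],o['tool_pos'],o['joint_pos'])
E
```

```text
7.8667 (array([70.9, -0. , 25.6]), array([-0.07, -0.06, -0.  ])) [-6.51410444  1.78399779 28.08691401] [ 0.71022524  1.79207539 -0.03410267] [ 524.79969652 -203.71183038   46.88681729] [ 0.10753758  0.70241411  0.22307577  1.90267898 -0.27068988  0.56443357
  0.53064077]
```

Request:
{"api": "apply_moves", "payload": {"travel": [[-0.0004,0,0],[-0.0004,0,0],[-0.0004,0,0],[-0.0004,0,0],[-0.0004,0,0],[-0.0004,0,0],[-0.0004,0,0]], "delta_rot": [[5,0,0],[10,0,0],[15,0,0],[20,0,0],[25,0,0],[30,0,0],[30,0,0]]}}

```text
time_s: 8.45
tool_pos: [525.2, -203.8, 46.5]
orientation: [1.573, 0.923, -1.571]
force: [1.1, -1.3, 5.1]
finger_gap: 0.147
```

```bash
python3 - <<'E'
from cov import *
p,o,im=shot("wrist","w10");print(o['time_s'],tipnow(o),o['force'],o['torque'],o['tool_pos'])
crop(im,80,60,390,290,2,"w10c")
E
```

```text
8.45 (array([ 59.8, -42.5,  25.2]), array([-30.39,  -0.09,  -0.05])) [ 1.14499834 -1.2734202   5.07933356] [-0.14677184 -0.13443875 -0.05479189] [ 525.24580825 -203.83607506   46.45725586]
```

View pics/w10c.png

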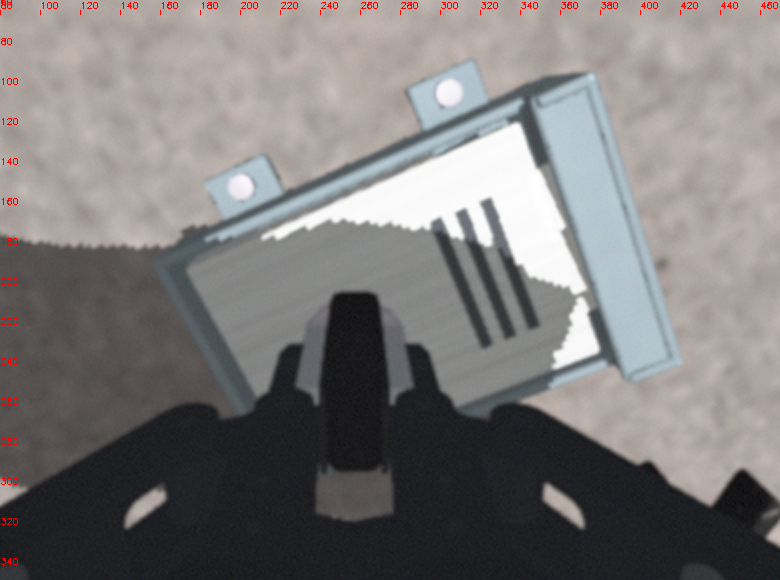

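Request:
{"api": "apply_moves", "payload": {"travel": [[0.002,0,0],[0.004,0,0],[0.006,0,0],[0.0075,0,0],[0.0075,0,0]], "delta_rot": [[1,0,0],[2,0,0],[2,0,0],[2,0,0],[2,0,0]]}}

```text
time_s: 8.92
tool_pos: [525.3, -203.9, 38.9]
orientation: [1.593, 0.904, -1.591]
force: [0.8, -0.7, 7.7]
finger_gap: 0.146
```

```bash
python3 - <<'E'
from cov import *
o=robot.get_obs();print(o['time_s'],tipnow(o),o['force'],o['torque'],o['tool_pos'])
E
```

```text
8.9167 (array([ 58.6, -44.6,  17.6]), array([-3.205e+01, -1.000e-01, -3.000e-02])) [ 0.78978368 -0.68174657  7.71605683] [-0.05712535 -0.04803927 -0.04556147] [ 525.28624427 -203.85320298   38.87156344]
```

Request:
{"api": "apply_moves", "payload": {"travel": [[0.0005,0,0],[0.001,0,0],[0.001,0,0],[0.001,0,0],[0.001,0,0],[0.001,0,0],[0.001,0,0],[0.001,0,0]], "delta_rot": [[5,0,0],[10,0,0],[15,0,0],[20,0,0],[25,0,0],[30,0,0],[35,0,0],[35,0,0]]}}

```text
time_s: 9.58
tool_pos: [525.3, -203.8, 38.0]
orientation: [1.992, 0.42, -1.989]
force: [1.5, -0.5, 9.3]
finger_gap: 0.148
```

```bash
python3 - <<'E'
from cov import *
o=robot.get_obs();print(o['time_s'],tipnow(o),o['force'],o['torque'],o['tool_pos'])
E
```

```text
9.5833 (array([ 19.7, -77.5,  16.8]), array([-6.738e+01, -1.000e-01, -5.000e-02])) [ 1.48444474 -0.46398993  9.31371255] [-0.09638796 -0.11912515 -0.02663146] [ 525.33540166 -203.84220934   38.04197793]
```

Request:
{"api": "apply_moves", "payload": {"travel": [[0.0002,0,0],[0.0003,0,0],[0.0003,0,0],[0.0003,0,0],[0.0003,0,0],[0.0003,0,0],[0.0003,0,0],[0.0003,0,0]], "delta_rot": [[5,0,0],[10,0,0],[15,0,0],[20,0,0],[25,0,0],[30,0,0],[30,0,0],[30,0,0]]}}

```text
time_s: 10.25
tool_pos: [525.4, -203.8, 37.8]
orientation: [-2.172, 0.11, 2.168]
force: [-0.2, -1.0, 7.6]
finger_gap: 0.142
```

```bash
python3 - <<'E'
from cov import *
p,o,im=shot("wrist","w11");print(o['time_s'],tipnow(o),o['force'],o['torque'],o['tool_pos'])
crop(im,80,60,390,290,2,"w11c")
E
```

```text
10.25 (array([-22.8, -83.4,  16.4]), array([-9.707e+01, -1.100e-01, -5.000e-02])) [-0.15790398 -1.02367323  7.58684654] [-0.23401033 -0.04871956 -0.04844717] [ 525.41509526 -203.8406096    37.76245905]
```

View pics/w11c.png

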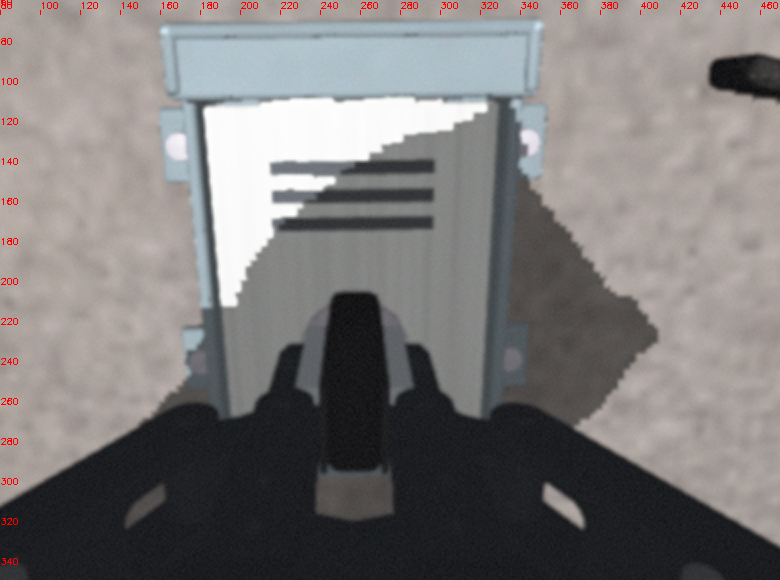

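Request:
{"api": "apply_moves", "payload": {"travel": [[0,0,0],[0,0,0],[0,0,0]], "delta_rot": [[3.5,0,0],[3.5,0,0],[3.5,0,0]]}}

```text
time_s: 10.55
tool_pos: [525.4, -203.9, 37.8]
orientation: [-2.14, 0.174, 2.135]
force: [1.2, -1.2, 7.3]
finger_gap: 0.14
```

Request:
{"api": "apply_moves", "payload": {"travel": [[0,0,0],[0,0,0],[0,0,0],[0,0,0],[0,0,0],[0,0,0],[0,0,0],[0,0,0]], "delta_rot": [[0,0,0],[0,0,0],[0,0,0],[0,0,0],[0,0,0],[0,0,0],[0,0,0],[0,0,0]], "fingers": 1}}

```text
time_s: 11.22
tool_pos: [524.3, -203.6, 37.3]
orientation: [-2.138, 0.173, 2.136]
force: [0.3, -0.7, -0.1]
finger_gap: 0.998
```

```bash
python3 - <<'E'
from cov import *
p,o,im=shot("wrist","w12");print(o['time_s'],tipnow(o),o['force'],o['tool_pos'],o['finger_gap'])
crop(im,80,60,390,290,2,"w12c")
E
```

```text
11.2167 (array([-29.1, -82.4,  15.9]), array([-1.0057e+02, -5.0000e-02, -1.0000e-02])) [ 0.33819551 -0.70996414 -0.06480995] [ 524.27606482 -203.57717868   37.28323842] 0.9982111430479546
```

View pics/w12c.png

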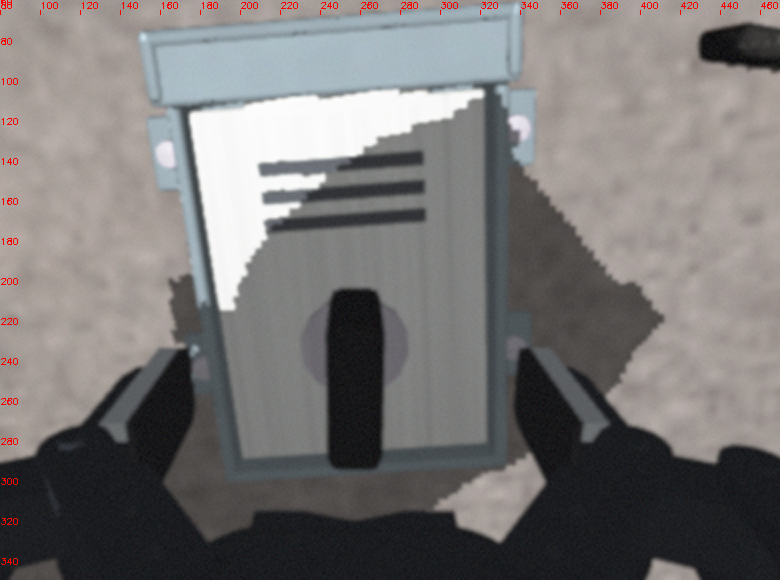

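Released: the wing (crop (355,375)) stays down and turned, and the cover sits evenly in the opening. Now I retreat and check.

Request:
{"api": "apply_moves", "payload": {"travel": [[-0.02,0,0],[-0.06,0,0],[-0.1,0,0],[-0.13,0,0],[-0.13,0,0],[-0.13,0,0]], "delta_rot": [[0,0,0],[0,0,0],[0,0,0],[0,0,0],[0,0,0],[0,0,0]]}}

```text
time_s: 11.77
tool_pos: [524.9, -203.5, 168.6]
orientation: [-2.141, 0.173, 2.134]
force: [-0.0, -0.1, 0.1]
finger_gap: 1.003
```

```bash
python3 - <<'E'
from cov import *
p,o,im=shot("wrist","w13");print(o['time_s'],o['tool_pos'],o['force'])
crop(im,160,90,190,140,4,"w13c")
p,o,im=shot("scene","s13");crop(im,270,200,130,100,6,"s13c")
E
```

```text
11.7667 [ 524.8794636  -203.51467797  168.60888717] [-0.04455797 -0.07637033  0.14365912]
```

View pics/w13c.png

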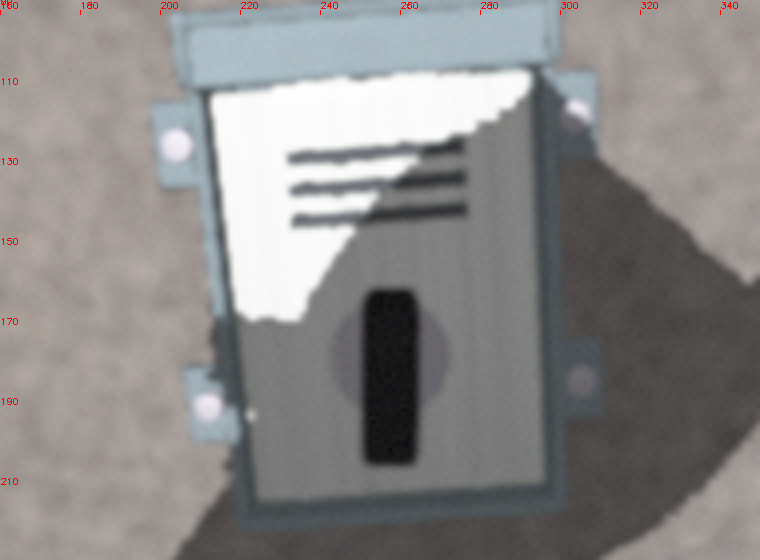

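View pics/s13c.png

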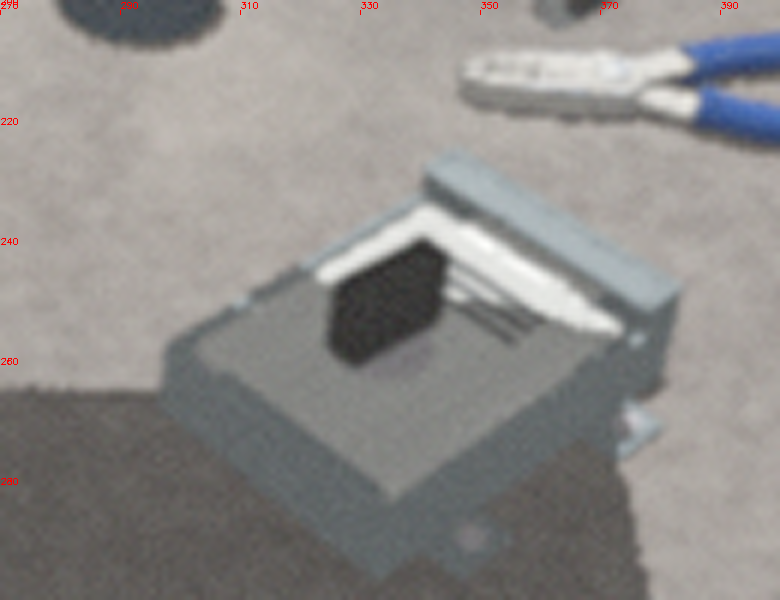

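View pics/s13.png

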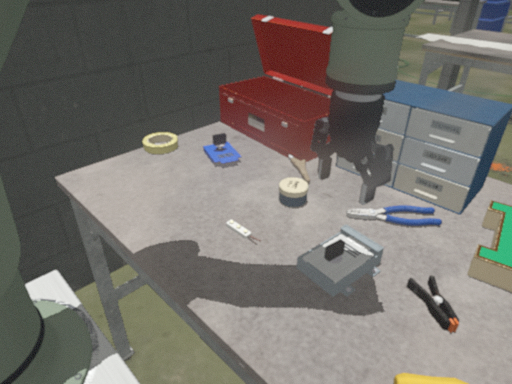

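```bash
python3 - <<'E'
from cov import *
p,o,im=pickle.load(open("pics/s13.pkl","rb"))
w=H0+Ro.from_euler('z',HY,degrees=True).apply([-14,0,0]);h=np.radians(-5.2-94)
for zt in (65,75):
    c=[]
    for z in (zt-30,zt):
        for a in (-7,7):
            for b in (-20,20):
                c.append(w+[a*np.cos(h)-b*np.sin(h),a*np.sin(h)+b*np.cos(h),z])
    u=(proj(p,np.array(c))+.5-[270,200])*6
    print(zt,u.min(0),u.max(0))
E
```

```text
65 [316.53368601 223.96363837] [455.03295579 373.26376326]
75 [319.82812707 198.5330676 ] [459.43886005 348.51276524]
```

```bash
python3 - <<'E'
from rig import robot
robot.job_done(); o=robot.get_obs();print(o['time_s'],o['force'])
E
```

```text
the job is handed in; nothing more can be done
the job is handed in; nothing more can be done
```

The cover is on the housing and its wing screw is drawn down. I handed the job in about 12 s into the 48 s limit.

- **What I did:** I gripped the aluminium cover by its wing and tilted it 12° so the tongue went under the lip. I levelled it into the opening, then pressed the screw (about 30 N at first, then 8–12 N) and turned it about 1.64 rad clockwise. I let go and backed off upward.
- **Screw depth:** The tool sank 10.1 mm from the seated height to home. After letting go, the wing's height in the scene picture matches the drawn-home position, not the proud one, and the washer looks flush with the plate.
- **Cover and bystanders:** The last pictures show the cover level in the opening with its tongue hidden under the lip. In the scene picture the rivet tin and light module are at the same pixels as at the start.
- **Where measurements disagreed:** The fixed cameras and the wrist camera put the housing about 2 mm apart, so I used the wrist camera. The near wall's outer edge also fitted about 2 px off the model, so I located that end by the wall's inner edge. No check failed.

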